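Sweep the finished cigars into the gathering frame

ROBOT

A 6-joint arm with a two-finger parallel gripper is mounted at the origin on a cart in front of the work surface, level with it; the furniture and walls round the work are solid. World frame = base frame: x ahead of the robot, y to its left, z up, the work surface at z = 0. Lengths are in m, angles in rad, forces in N, time in s.
With the tool pointing down it reaches from about 0.35 to 0.775 m from the base axis. Payload 7.3 kg.
Tool frame: the origin (TCP) lies on the centre line of the jaws, within the pads' length; the fingertips stand 17 mm ahead of it and the grasp point (between the pads) lies 2 mm behind it (robot.tip_extent is the distance from the TCP to the fingertips, in m); z points along the fingers, y is the line along which they close (so a half turn about z gives the same grasp; the last joint's range is limited). The gripper opens to 92 mm and grips with 3 to 60 N. Pads are 19 mm wide; open, the fingers measure 130 mm over their backs; the gripper's body (75 mm by 190 mm) begins 47 mm behind the grasp point.
Start: joints at [-1.348, 0.342, 1.524, -0, 1.275, -0.146], TCP at [0.189, -0.49, 0.244] pointing down, gripper open.
Joint ranges: [-2.53, 2.53], [-0.77, 2.02], [0.04, 2.7], [-1, 4.14], [0.28, 2.66], [-3.11, 3.11]. Speed limits (rad/s): [2.57, 2.57, 3.14, 3.14, 3.14, 3.14].

INTERFACE

Orientations are given as [roll, pitch, yaw] about the fixed x, y, z axes, in that order (R = Rz(yaw) Ry(pitch) Rx(roll)).
In Python, from cell import robot gives the robot as it stands.
- The arm moves only by the tool step_arm, never from a script. Its argument "motion" is a list of rows, each a list of 2 entries, a list of its own where there are three numbers: the shift along the tool's x, y, z in units of 60 mm (1.0 is 60 mm), then the turn about the tool's z in rad. In form: [[[x, y, z], spin], ...]. A call has 1 to 10 rows; each row is the pose to reach, as a shift and turn from the pose commanded when the call began, along the tool's axes at that moment; what a row does not reach only later rows make up. A row lasts 1/8 s, in which the tool goes at most 62.5 mm and 10.7 degrees, less where a joint would pass 70% of its speed; a pose out of reach is approached as far as the arm can. A call with a gripper value outside its range is refused whole. "hand" is the closure in counts, from 0 (fully open) to 255 (shut), set as the call begins (left out, the last holds). The fingers move at their own pace and stop on an object; "squeeze" is the grip in N (left out, the last holds). Time passes only in rows, so rows that repeat a pose let the fingers close. It gives the time, the measured TCP pose, the force, the opening and the grip force at its end, in the units of the state.
- robot.observe(): the state, without advancing time (a new reading comes with each control period).
- robot.read_camera(name): name is "side" or "top"; returns a dict with "pixels" (480x640x3 uint8, red, green, blue), "intrinsics" (3x3 intrinsics, pixels), "k1" (the pictures are not rectified: a ray, as slopes to the right and down, at radius r is drawn at 1 + k1 r^2 times it, then the intrinsics apply), "xyz" and "rotation" of the camera in the world. Camera axes: x right, y up, looking along -z (the intrinsics and any distortion apply to the point x, -y, -z); pixel columns grow to the right and rows downward; lengths in m; the calibration is good to about 2 mm. A picture is of the moment at which its call begins. There is no depth.
- robot.hand_in(): hands the job in; it is judged then, once.
The state is a dict: "time": time; "qpos": joint angles; "qvel": joint speeds; "joint_efforts": joint torques, N m; "tool_pos": TCP position; "tool_rot": TCP orientation; "contact_force": force on the tool from outside, world axes, zero at the start; "torque": the same for the moment, N m; "opening": finger opening in m; "grip_force": force on a finger pad.
Only numpy, scipy, OpenCV 4.12 (cv2) and the standard library are available. Lean on these libraries where they do the work, as an engineer would, in place of code of your own. Each camera call takes 0.05 s, during which the arm holds its last target. There are 200 camera calls.

TASK

Three finished cigars lie on the grey sheet in front of the open side of the pale wooden gathering frame. Sweep them along the surface with your fingers, through the open side, until all three lie flat and wholly inside the frame with no end sticking out of its mouth. Do not pick up or carry any cigar, do not crush them, and leave everything else standing as it is.

Things in the scene. Friction and masses are not known exactly. Their poses are not given: they have to be found in the camera images.
- frame: fixed pale wooden frame: three rails 14 mm thick, 32 mm high round a cork-lined 230 (x) by 100 mm (y) rectangle; cork and the grey sheet before the mouth lie flush. Origin in its middle at table height. Mouth (no rail) at y = -50 mm; inner faces: back rail y = +50, side rails x = +-115 mm. Its y points from mouth to back, about world +y (robot's left). Place and yaw vary
- cigar_a: dark brown cigar, loose, 20 g, 146 mm long along its y axis, 16 mm wide (x), 15 mm high; it slides rather than rolls. Origin at the middle of its underside as it lies at the start. It lies on the grey sheet in front of the frame's mouth, roughly parallel to the mouth
- cigar_b: dark brown cigar, loose, 20 g, 152 mm long along its y axis, 17 mm wide (x), 16 mm high; it slides rather than rolls. Origin at the middle of its underside as it lies at the start. It lies on the grey sheet in front of the frame's mouth, roughly parallel to the mouth
- cigar_c: dark brown cigar, loose, 20 g, 149 mm long along its y axis, 15 mm wide (x), 14 mm high; it slides rather than rolls. Origin at the middle of its underside as it lies at the start. It lies on the grey sheet in front of the frame's mouth, roughly parallel to the mouth
- cigar_a_end1 (a point): end of cigar_a, on its axis, 73 mm from the middle along its +y
- cigar_a_end2 (a point): the other end of cigar_a, 73 mm from the middle along its -y
- cigar_a_mid (a point): centre of cigar_a, 7.5 mm above the table while it lies flat
- cigar_b_end1 (a point): end of cigar_b, on its axis, 76 mm from the middle along its +y
- cigar_b_end2 (a point): the other end of cigar_b, 76 mm from the middle along its -y
- cigar_b_mid (a point): centre of cigar_b, 8 mm above the table while it lies flat
- cigar_c_end1 (a point): end of cigar_c, on its axis, 74.5 mm from the middle along its +y
- cigar_c_end2 (a point): the other end of cigar_c, 74.5 mm from the middle along its -y
- cigar_c_mid (a point): centre of cigar_c, 7 mm above the table while it lies flat
- weight: loose bystander: pale brass-coloured weight, 35 mm across and 54 mm tall with a knob on top, standing upright; origin at the centre of its foot
- punch: loose bystander: turned wooden cap punch, 26 mm across and 67 mm tall, standing upright; origin at the centre of its foot
- wax_tin: loose bystander: round green tin, 60 mm across and 26 mm high; origin at the centre of its underside
- small_box: loose bystander: small pale wooden box, 55 x 85 x 22 mm; origin at the centre of its underside
Mind the look-alikes: they are no part of the job. What is shaped like the cigar_b but pink is not meant.

How it is judged:
At the end, for the whole second after the job is handed in: Both ends of all three cigars lie inside the frame's inner 230 x 100 mm rectangle (past the line between the rail ends), each end's axis under 17 mm above the table (not stacked or on a rail), at rest; weight, punch, tin and small box each within 20 mm of where they stood (y of cigar_a_end1 in the frame of frame between -0.05 and 0.05 m and x of cigar_a_end1 in the frame of frame between -0.115 and 0.115 m and height (world z) of each of cigar_a_end1, cigar_a_end2, cigar_b_end1, cigar_b_end2, cigar_c_end1, cigar_c_end2 below 0.017 m and y of cigar_a_end2 in the frame of frame between -0.05 and 0.05 m and x of cigar_a_end2 in the frame of frame between -0.115 and 0.115 m and linear speed of each of cigar_a, cigar_b, cigar_c below 0.02 m/s and y of cigar_b_end1 in the frame of frame between -0.05 and 0.05 m and x of cigar_b_end1 in the frame of frame between -0.115 and 0.115 m and y of cigar_b_end2 in the frame of frame between -0.05 and 0.05 m and x of cigar_b_end2 in the frame of frame between -0.115 and 0.115 m and y of cigar_c_end1 in the frame of frame between -0.05 and 0.05 m and x of cigar_c_end1 in the frame of frame between -0.115 and 0.115 m and y of cigar_c_end2 in the frame of frame between -0.05 and 0.05 m and x of cigar_c_end2 in the frame of frame between -0.115 and 0.115 m and distance of each of weight, punch, wax_tin, small_box from where it was at the start of the episode below 0.02 m); the robot touches nothing.
It fails at once if a cigar is picked up or carried (its middle more than 30 mm above the table) (height (world z) of any of cigar_a_mid, cigar_b_mid, cigar_c_mid above 0.03 m).
It fails at once if the fingers crush a cigar (more than 25 N) (contact force between the fingers and cigar_a above 25 N or contact force between the fingers and cigar_b above 25 N or contact force between the fingers and cigar_c above 25 N).
It fails at once if the weight, punch, tin or small box is knocked or moved by more than 20 mm (distance of any of weight, punch, wax_tin, small_box from where it was at the start of the episode above 0.02 m).
It also fails if it takes over 38 s, if anything falls off the work surface, if the arm or the gripper's body presses on something with over 40 N, if the wrist force passes 120 N, or if a joint passes its speed limit or range.

## Working session

There is one attempt and no reset: what is moved stays moved. The work goes in short steps, Python scripts to look and compute and a tool call to move; the robot and the scene stay as the last step left them, time stands still between calls to the robot, and variables do not carry over. Pictures are saved under pics/ and viewed, at most 10 in all, crops included, and the job is handed in when it is done.

Besides the shell and the picture viewer there is one more tool, called after ">>>" by a JSON object that holds its "name" and its "arguments". step_arm: Moves the arm, as the interface text tells. Its arguments: {"type":"object","properties":{"motion":{"type":"array"},"hand":{"type":"number"},"squeeze":{"type":"number"}},"required":["motion"]}

```bash
mkdir -p pics
cat > h.py <<'E'
import numpy as np, cv2
from cell import robot
def shot(n,f):
    c=robot.read_camera(n); cv2.imwrite('pics/'+f,c['pixels'][:,:,::-1]); np.savez('pics/'+f+'.npz',**{k:np.array(v) for k,v in c.items()}); return c
def world(c,uv,z):
    K=np.array(c['intrinsics']);k1=float(c['k1']);R=np.array(c['rotation']);p=np.array(c['xyz'])
    out=[]
    for (u,v),zz in zip(uv,np.broadcast_to(z,len(uv))):
        d=np.array([(u-K[0,2])/K[0,0],(v-K[1,2])/K[1,1]]);s=d.copy()
        for _ in range(30): s=d/(1+k1*(s@s))
        r=R@np.array([s[0],-s[1],-1]); out.append(p+r*(zz-p[2])/r[2])
    return np.array(out)
E
python3 - <<'E'
from h import *
for n in('top','side'):
    c=shot(n,n+'0.png');print(n,c['xyz'],c['rotation'],c['k1'])
print(robot.observe())
E
```

```text
top [0.29639833 0.16290341 1.62327946] [ 0.17520813  0.0015855  -1.56656963] -0.186175515770995
side [ 0.18240707 -0.85951033  0.93763325] [ 0.89656175 -0.0064048  -0.37992079] -0.10832133950347393
{'time': 0.1, 'qpos': array([-1.34798342e+00,  3.42674401e-01,  1.52490782e+00, -2.95092886e-05,
        1.27538423e+00, -1.45998836e-01]), 'qvel': array([-0.00077197, -0.00140138, -0.00206254,  0.00077217,  0.00103019,
       -0.00104869]), 'joint_efforts': array([ 1.58471372e-03, -4.32002735e+01, -2.44694638e+01,  7.19087804e-02,
        5.27082221e-02, -4.10052382e-05]), 'tool_pos': array([ 0.18920593, -0.4893665 ,  0.24310812]), 'tool_rot': array([-3.14022937e+00, -1.71942142e-04,  3.68820235e-01]), 'contact_force': array([ 0.17985359, -0.13487848, -1.25386261]), 'torque': array([ 0.0042751 , -0.01962394, -0.01372227]), 'grip_force': 0.0, 'opening': 0.09169509408484595}
```

View pics/top0.png

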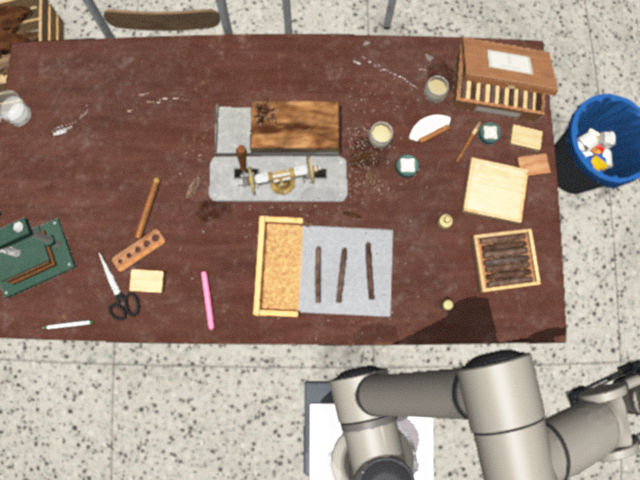

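View pics/side0.png

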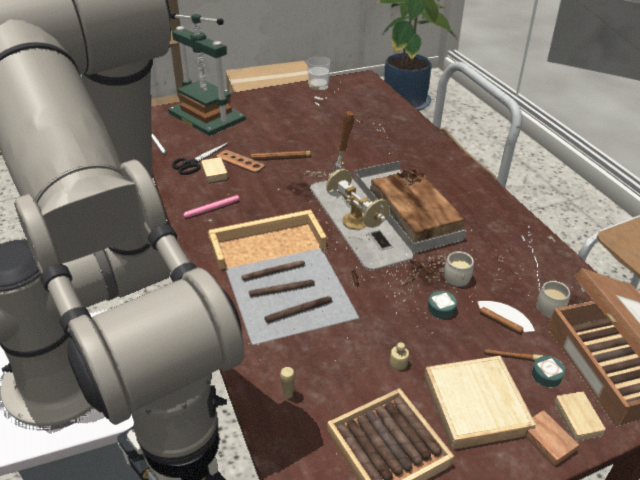

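The top view shows the frame at about (279,266) with its mouth towards +u. The cigars are at about (318,274), (341,275) and (370,270), with the weight at (446,221) and the punch at (448,305). Next I'll measure these.

```bash
sed -i "s/R=np.array(c\['rotation'\])/R=Rotation.from_euler('xyz',c['rotation']).as_matrix()/; s/^from cell/from scipy.spatial.transform import Rotation\nfrom cell/" h.py
cat >> h.py <<'E'
def cigars(c,box):
    x0,x1,y0,y1=box; g=c['pixels'][y0:y1,x0:x1].astype(float)
    m=(g.max(2)<105).astype(np.uint8); n,l,st,ce=cv2.connectedComponentsWithStats(m,connectivity=8)
    for i in range(1,n):
        if st[i,4]<60: continue
        p=np.argwhere(l==i)[:,::-1]+[x0,y0]; w=world(c,p,0.012)[:,:2]
        mu=w.mean(0); U,S,V=np.linalg.svd(w-mu); d=V[0]*np.sign(V[0,0]); t=(w-mu)@d
        print('cig',mu.round(3),'dir',np.degrees(np.arctan2(d[1],d[0])).round(1),'ends',(mu+d*t.min()).round(3),(mu+d*t.max()).round(3),'L',np.ptp(t).round(3),st[i,4])
E
python3 - <<'E'
from h import *
c={k:v for k,v in np.load('pics/top0.png.npz').items()}
cigars(c,(306,390,232,310))
im=c['pixels'][195:335,235:475,::-1]
cv2.imwrite('pics/crop0.png',cv2.resize(im,None,fx=3.3,fy=3.3,interpolation=cv2.INTER_CUBIC))
print(world(c,[(446,221),(448,305),(393,230),(393,315)],[.05,.06,0,0]).round(3))
E
```

```text
[[ 0.618 -0.193  0.05 ]
 [ 0.399 -0.189  0.06 ]
 [ 0.603 -0.06   0.   ]
 [ 0.377 -0.056  0.   ]]
```

View pics/crop0.png

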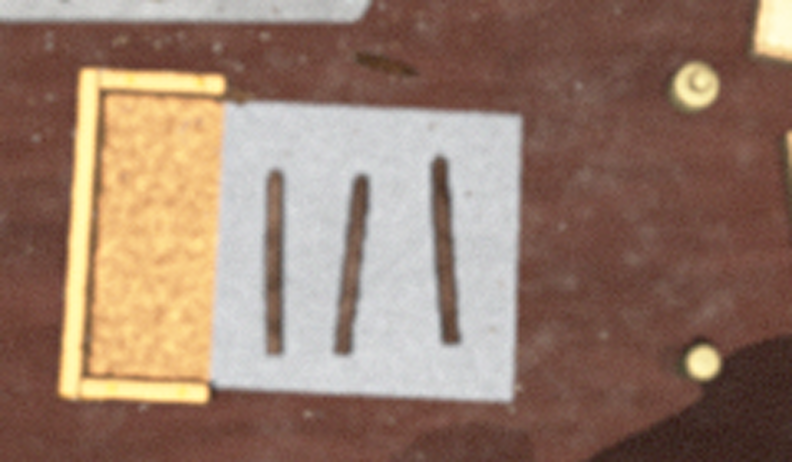

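```bash
sed -i 's/g.max(2)<105/g.max(2)<130/' h.py
python3 - <<'E'
from h import *
c={k:v for k,v in np.load('pics/top0.png.npz').items()}
cigars(c,(306,390,232,310))
f=lambda a:[(x/3.3+235-.35,y/3.3+195-.35) for x,y in a]
print('outer back corners, rail ends outer top',world(c,f([(81,69),(60,397),(225,74),(209,403)]),.032).round(3))
print('rail end inner top',world(c,f([(225,93),(210,383)]),.032).round(3))
print('cork/sheet line',world(c,f([(224,102),(213,378)]),0).round(3))
E
```

```text
cig [0.494 0.006] dir 2.8 ends [0.421 0.002] [0.566 0.01 ] L 0.145 282
cig [0.484 0.078] dir -6.5 ends [0.413 0.087] [0.552 0.071] L 0.141 232
cig [0.466 0.139] dir 0.1 ends [0.413 0.139] [0.518 0.139] L 0.105 162
outer back corners, rail ends outer top [[0.634 0.294 0.032]
 [0.375 0.306 0.032]
 [0.631 0.18  0.032]
 [0.371 0.191 0.032]]
rail end inner top [[0.615 0.18  0.032]
 [0.386 0.19  0.032]]
cork/sheet line [[0.614 0.181 0.   ]
 [0.392 0.188 0.   ]]
```

The frame's mouth centre is at about (0.501, 0.186), its yaw is about −2.5°, and its inner width measures 0.23 m as it should. The cigars sit at y ≈ 0.006, 0.078 and 0.139, all with x within the mouth. My plan is to push them all in one sweep with the open fingers in line with the mouth. First I'll move above the start point at (0.488, -0.046).

>>> {"name": "step_arm", "arguments": {"motion": [[[0.73, -0.51, 0], -0.12], [[1.46, -1.02, 0], -0.25], [[2.3, -1.6, 0], -0.4], [[3.1, -2.2, 0], -0.55], [[3.95, -2.75, 0], -0.7], [[4.8, -3.35, 0], -0.85], [[5.6, -3.9, 0], -1.0], [[6.4, -4.5, 0], -1.1], [[7.32, -5.11, 0], -1.158], [[7.32, -5.11, 0], -1.158]], "hand": 0}}

```text
time: 1.35
tool_pos: [0.4897, -0.042, 0.2432]
tool_rot: [-3.141, -0.001, 1.533]
contact_force: [0.8, -0.2, -0.8]
opening: 0.0922
grip_force: 0.0
```

>>> {"name": "step_arm", "arguments": {"motion": [[[0, 0, 0.5], 0], [[0, 0, 1.2], 0], [[0, 0, 1.9], 0], [[0, 0, 2.6], 0], [[0, 0, 3.1], 0], [[0, 0, 3.4], 0], [[0, 0, 3.6], 0], [[0, 0, 3.66], 0], [[0, 0, 3.66], 0], [[0, 0, 3.66], 0]]}}

```text
time: 2.6
tool_pos: [0.4889, -0.0456, 0.0248]
tool_rot: [3.14, 0.0, 1.527]
contact_force: [0.1, -0.3, 0.2]
opening: 0.0917
grip_force: 0.0
```

>>> {"name": "step_arm", "arguments": {"motion": [[[0.1, 0, 0.05], 0], [[0.2, 0, 0.05], 0], [[0.3, 0, 0.05], 0], [[0.4, 0, 0.05], 0], [[0.5, 0, 0.05], 0], [[0.6, 0, 0.05], 0], [[0.7, 0, 0.05], 0], [[0.8, 0, 0.05], 0], [[0.9, 0, 0.05], 0], [[1.0, 0, 0.05], 0]]}}

```text
time: 3.85
tool_pos: [0.4911, 0.0149, 0.0211]
tool_rot: [3.142, 0.0, 1.527]
contact_force: [-0.9, -0.5, 0.8]
opening: 0.0917
grip_force: 0.2
```

>>> {"name": "step_arm", "arguments": {"motion": [[[0.08, 0, 0], 0], [[0.16, 0, 0], 0], [[0.24, 0, 0], 0], [[0.32, 0, 0], 0], [[0.4, 0, 0], 0], [[0.48, 0, 0], 0], [[0.56, 0, 0], 0], [[0.64, 0, 0], 0], [[0.72, 0, 0], 0], [[0.8, 0, 0], 0]]}}

```text
time: 5.1
tool_pos: [0.4932, 0.0628, 0.0211]
tool_rot: [3.142, 0.0, 1.527]
contact_force: [-0.4, -0.2, 0.4]
opening: 0.0915
grip_force: 0.3
```

Run:
```python
from h import *
c=shot('side','s1.png'); t=shot('top','t1.png')
a=cv2.resize(c['pixels'][190:350,190:390,::-1],None,fx=2.5,fy=2.5); b=cv2.resize(t['pixels'][200:330,230:400,::-1],(400,306))
o=np.zeros((400,900,3),np.uint8);o[:,:500]=a;o[:306,500:]=b;cv2.imwrite('pics/s1c.png',cv2.resize(o,(800,356)))
```

```text
(no output)
```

View pics/s1c.png

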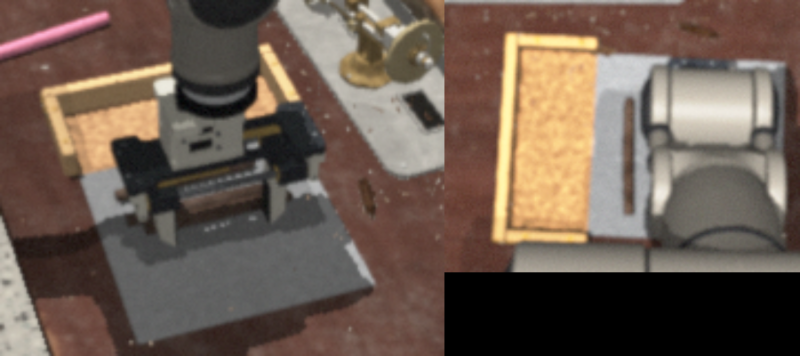

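The sweep is running evenly. The front cigar, at about (628,155) in the right half, is still untouched, and the other two are being pushed ahead of the fingers. I'll carry on.

>>> {"name": "step_arm", "arguments": {"motion": [[[0.08, 0, 0], 0], [[0.16, 0, 0], 0], [[0.24, 0, 0], 0], [[0.32, 0, 0], 0], [[0.4, 0, 0], 0], [[0.48, 0, 0], 0], [[0.56, 0, 0], 0], [[0.64, 0, 0], 0], [[0.72, 0, 0], 0], [[0.8, 0, 0], 0]]}}

```text
time: 6.45
tool_pos: [0.4953, 0.1107, 0.0211]
tool_rot: [3.142, 0.0, 1.527]
contact_force: [-0.3, -0.3, 0.2]
opening: 0.0916
grip_force: 0.2
```

>>> {"name": "step_arm", "arguments": {"motion": [[[0.08, 0, 0], 0], [[0.16, 0, 0], 0], [[0.24, 0, 0], 0], [[0.32, 0, 0], 0], [[0.4, 0, 0], 0], [[0.48, 0, 0], 0], [[0.56, 0, 0], 0], [[0.64, 0, 0], 0], [[0.72, 0, 0], 0], [[0.8, 0, 0], 0]]}}

```text
time: 7.7
tool_pos: [0.4974, 0.1587, 0.0211]
tool_rot: [3.142, 0.0, 1.527]
contact_force: [0.4, -0.3, 1.1]
opening: 0.092
grip_force: 0.3
```

>>> {"name": "step_arm", "arguments": {"motion": [[[0.08, 0, 0], 0], [[0.16, 0, 0], 0], [[0.24, 0, 0], 0], [[0.32, 0, 0], 0], [[0.4, 0, 0], 0], [[0.48, 0, 0], 0], [[0.56, 0, 0], 0], [[0.64, 0, 0], 0], [[0.64, 0, 0], 0]]}}

```text
time: 8.82
tool_pos: [0.4991, 0.1972, 0.021]
tool_rot: [3.142, -0.0, 1.527]
contact_force: [-0.1, -0.1, 0.1]
opening: 0.0916
grip_force: 0.0
```

Next I'll back off, lift, and retreat clear so the cameras can see.

>>> {"name": "step_arm", "arguments": {"motion": [[[-0.15, 0, 0], 0], [[-0.5, 0, 0], 0], [[-1.0, 0, 0], 0], [[-1.0, 0, -0.5], 0], [[-1.0, 0, -1.3], 0], [[-1.2, 0, -2.2], 0], [[-2, 0, -3], 0], [[-3, 0, -3.5], 0], [[-4, 0, -3.5], 0], [[-5, 0, -3.5], 0]]}}

```text
time: 10.07
tool_pos: [0.4856, -0.1016, 0.2319]
tool_rot: [3.14, 0.001, 1.527]
contact_force: [0.4, -0.9, 0.1]
opening: 0.0914
grip_force: 0.0
```

>>> {"name": "step_arm", "arguments": {"motion": [[[-0.9, 0, 0], 0], [[-1.8, 0, 0], 0], [[-2.7, 0, 0], 0], [[-3.5, 0, 0], 0], [[-3.5, 0, 0], 0]]}}

```text
time: 10.7
tool_pos: [0.4755, -0.3125, 0.2304]
tool_rot: [-3.141, 0.0, 1.522]
contact_force: [-0.6, 1.5, -0.5]
opening: 0.0918
grip_force: 0.0
```

Run:
```python
from h import *
c=shot('side','s2.png'); t=shot('top','t2.png')
a=cv2.resize(c['pixels'][190:350,190:390,::-1],None,fx=2.5,fy=2.5); b=cv2.resize(t['pixels'][200:330,230:400,::-1],(523,400))
cv2.imwrite('pics/s2c.png',cv2.resize(np.hstack([a,b]),(800,313)))
cigars(t,(262,306,225,308))
```

```text
cig [0.492 0.231] dir -6.0 ends [0.419 0.238] [0.577 0.222] L 0.159 722
```

View pics/s2c.png

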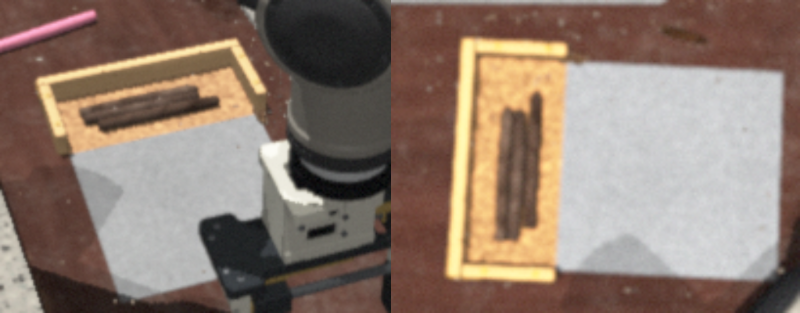

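Both views show all three cigars lying side by side and flat inside the frame, at about (520,165) in the right half. They are well behind the mouth line at u≈565, and the path stayed clear of the weight and punch.

```bash
python3 -c "
from cell import robot
print(robot.hand_in())"
```

```text
the job is handed in; nothing more can be done
None
```

I swept all three cigars into the frame in a single push and handed the job in at about 11 s; the last pictures show them flat and wholly inside, but the hand-in returned no verdict.

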